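Set the sliding stop of a jig to a sample bar and lock it

TASK

Set the stop jig to the longer of the two steel sample bars: free the sliding stop's clamp knob, lay the long bar on the bed between the two round buttons, bring the stop up gently until the bar is held snug against the end block, and turn the knob tight, as far as it goes. Then lift the bar out without shifting the stop and lay it down on the bench. Leave the short bar and the other things lying about where they are.

Things in the scene. Friction and masses are not known exactly. Their poses are not given: they have to be found in the camera images.
- jig: stop jig screwed down: flat grey bed 150 x 290 mm (x = -80 to 70 mm), 16 mm thick. Origin at its underside; its front (-x) looks towards the robot and half right, y runs along the bed to the left, z up. The rail lies along the front; the seat for a bar is the bed top behind it, x = -14 to 52 mm, with a 6.5 mm high rib behind. A bar goes along y, middle at x = 22 mm
- guide_rail: steel rail fixed along the front of the bed (x = -60 to -30 mm, top 47 mm above the bench) with a bevel on which the nose of the clamp screw presses; frame as the jig. Only the nose's force on it tells whether the stop is locked; it stays when the knob is let go. 24 N at the start; tight means over 35 N
- end_block: dark steel block fixed at the left (+y) end of the seat, x = -15 to 51 mm, top 50 mm above the bench; frame as the jig
- end_tip (a point): tip of the domed steel rest button (14 mm across, 4 mm proud) on the end block, which the middle of the bar's end goes against; 28 mm above the bench (12 mm above the bed), jig x = 22 mm; it points along jig -y; axes as the jig
- stop_slide: aluminium stop that slides on the rail along jig y: saddle 54 mm long, top 59 mm above the bench, with an arm reaching back over the seat, top 47 mm. Origin under the tip of its button at the height of the bed top. +y is towards the end block. Slides with about 2 N once freed. Starts locked, 145 to 181 mm between the tips
- stop_tip (a point): tip of the like button on the stop's arm, oppopoint the first; it points along jig +y; axes as the jig
- clamp_knob: clamp screw with a black wing knob on the slide, 38 mm to the jig -y side of the stop tip, canted 30 degrees from vertical to the jig's front: z, outward, is (-0.5, 0, 0.866) in the jig frame. Origin at the screw's nose, 42 mm above the bench. Wing 64 mm long along y, 16 mm thick along x, from 43 to 67 mm out; under it a hub 19 mm across, and from 25 mm down a bush 24 mm across
- knob_grip (a point): on the screw axis in the wing, 58 mm out, axes as clamp_knob; y starts within 0.6 rad of the rail's. Clockwise seen from outside tightens. The thread rubs with 0.12 N m and holds where it is left. About 1.2 rad anticlockwise free the stop (3 rad possible). 35 N is reached some 0.4 rad clockwise of the starting turn; at 0.8 rad (50 N) the screw meets a dead stop, well over 0.3 N m
- long_bar: the longer steel sample bar, 120 x 24 x 24 mm, about 0.48 kg, origin at its centre, x along it; lies on the bench in front of the jig
- short_bar: the shorter steel bar, 80 x 24 x 24 mm, origin at its centre, x along it; to be left alone
- wax: beeswax block 46 x 30 x 19 mm, bystander
- brush: bench brush 213 mm long, bystander
- pitch_plate: dark slate disc, 89 mm across, 13 mm high, bystander

How it is judged (in metres and radians):
On the way, in this order (a step that is already met when the one before it is completed fails the run):
1. the clamp is freed: the screw no longer presses on the rail (contact force between clamp_knob and guide_rail below 1 N), for 0.2 s.
2. the long bar lies on the bed along the jig and the stop is brought up so that it touches both the end block and the stop (contact force between long_bar and end_block above 0.3 N and contact force between long_bar and stop_slide above 0.3 N and z of long_bar in the frame of jig below 0.032 m and angle between the x axis of long_bar and the y axis of jig, either way round below 0.06 rad), for 0.2 s.
3. the clamp is tightened (over 35 N on the rail) with the bar still between the end block and the stop (contact force between clamp_knob and guide_rail above 35 N and y of stop_tip in the frame of end_tip between -0.122 and -0.118 m and z of long_bar in the frame of jig below 0.032 m and angle between the x axis of long_bar and the y axis of jig, either way round below 0.06 rad), for 0.2 s.
At the end, for the whole second after the job is handed in: Stop clamped (screw presses the rail with over 35 N) with its button 120 mm, give or take 2 mm, from the end block's button; the long bar lies at rest on one of its long sides on the bench top, out of the jig (centre below 23 mm) (contact force between clamp_knob and guide_rail above 35 N and y of stop_tip in the frame of end_tip between -0.122 and -0.118 m and height (world z) of long_bar between 0 and 0.023 m and angle between long_bar's own x axis and vertical between 1.45 and 1.69 rad and linear speed of long_bar below 0.02 m/s); the robot touches nothing.
It fails at once if the short bar or one of the tools lying about is moved by more than 20 mm (distance of any of short_bar, wax, brush, pitch_plate from where it was at the start of the episode above 0.02 m).
It fails at once if the bar is jammed: the stop presses on it with more than 40 N (contact force between stop_slide and long_bar above 40 N).
It also fails if it takes over 72 s, if anything falls off the work surface, if the arm or the gripper's body presses on something with over 40 N, if the wrist force passes 120 N, or if a joint passes its speed limit or range.

ROBOT

A 6-joint arm with a two-finger parallel gripper is mounted at the origin on a cart in front of the work surface, level with it; the furniture and walls round the work are solid. World frame = base frame: x ahead of the robot, y to its left, z up, the work surface at z = 0. Lengths are in m, angles in degrees, forces in N, time in s.
With the tool pointing down it reaches from about 0.275 to 0.725 m from the base axis. Payload 5.6 kg.
Tool frame: the origin (TCP) lies on the centre line of the jaws, within the pads' length; the fingertips stand 8 mm ahead of it and the grasp point (between the pads) lies 11 mm behind it (r.tips_ahead is the distance from the TCP to the fingertips, in m); z points along the fingers, y is the line along which they close (so a half turn about z gives the same grasp; the last joint's range is limited). The gripper opens to 85 mm and grips with 20 to 120 N. Pads are 22 mm wide; open, the fingers measure 114 mm over their backs; the gripper's body (76 mm by 85 mm) begins 54 mm behind the grasp point. The pads swing forward as they close: fully open they stand 13 mm farther back than shut.
Start: joints at [-47.177, 14.616, 6.199, 0, -81.583, -16.306], TCP at [0.246, -0.492, 0.239] pointing down, gripper open.
Joint ranges: [-168.99, 168.99], [-69.2, 112.95], [-62.41, 85.93], [-164.36, 98.24], [-168.68, -3.75], [-174.98, 174.98]. Speed limits (degrees/s): [147.25, 147.25, 180, 180, 180, 180].

INTERFACE

Orientations are given as [roll, pitch, yaw] about the fixed x, y, z axes, in that order (R = Rz(yaw) Ry(pitch) Rx(roll)).
In Python, from rig import r gives the robot as it stands. The module is installed in compiled form; this text tells all that it offers.
- The arm moves only by the shell command python3 -m jog 'ROWS' [FORCE]. ROWS is one flat JSON list of numbers that holds 1 to 12 rows one after another, with no inner brackets; each row has 7 numbers: the opening from 0.0 (shut) to 1.0 (fully open), then dx, dy, dz in m, then a rotation vector rx, ry, rz in degrees; each row shifts and turns the commanded pose from where the row before left it, along the tool's axes as they then stand; what a row does not reach is not made up. A row lasts 1/8 s, in which the tool goes at most 0.0625 m and 10.7 degrees, less where a joint would pass 70% of its speed; a pose out of reach is approached as far as the arm can. The fingers move at their own pace and stop on an object; FORCE is the grip in N (left out, the last holds). Time passes only in rows, so rows that do not move let the fingers close. It prints the time, the measured TCP pose, the force, the opening and the grip force at its end. Input that does not fit is refused with a message, and nothing moves.
- r.get_obs(): the state, without advancing time (a new reading comes with each control period).
- r.read_camera(name): name is "scene" or "top" or "wrist"; returns a dict with "img" (420x560x3 uint8, red, green, blue), "fx", "fy", "cx", "cy" (pixels), "extrinsics" (4x4, takes a point from world to camera coordinates). Camera axes: x right, y up, looking along -z (the intrinsics and any distortion apply to the point x, -y, -z); pixel columns grow to the right and rows downward; lengths in m; the calibration is good to about 2 mm. A picture is of the moment at which its call begins. There is no depth.
- r.close_job(): hands the job in; it is judged then, once.
The state is a dict: "time_s": time; "joint_pos": joint angles; "qvel": joint speeds; "tau": joint torques, N m; "position": TCP position; "tool_rot": TCP orientation; "contact_force": force on the tool from outside, world axes, zero at the start; "ft_torque": the same for the moment, N m; "width": opening from 0.0 (shut) to 1.0 (fully open); "grasp_force": force on a finger pad.
Only numpy, scipy, OpenCV 4.12 (cv2) and the standard library are available. Lean on these libraries where they do the work, as an engineer would, in place of code of your own. Each camera call takes 0.05 s, during which the arm holds its last target. There are 200 camera calls.

## Working session

There is one attempt and no reset: what is moved stays moved. The work goes in short steps, Python scripts to look and compute and a shell command to move; the robot and the scene stay as the last step left them, time stands still between calls to the robot, and variables do not carry over. Pictures are saved under pics/ and viewed, at most 10 in all, crops included, and the job is handed in when it is done.

```bash
mkdir -p pics; python3 - <<'E'
from rig import r
import cv2,numpy as np
o=r.get_obs();print({k:np.round(v,3).tolist() for k,v in o.items()}, r.tips_ahead)
for n in("scene","top"):
    d=r.read_camera(n);cv2.imwrite(f"pics/{n}0.png",d["img"][:,:,::-1])
    print(n,[round(d[k],1) for k in("fx","fy","cx","cy")],np.round(d["extrinsics"],3).tolist(),[k for k in d])
E
```

```text
{'time_s': 0.0, 'joint_pos': [-47.176, 14.653, 6.131, -0.03, -81.586, -16.305], 'qvel': [-0.008, -0.124, 0.005, -0.025, 0.011, -0.056], 'tau': [0.0, -38.663, 23.794, 5.365, -0.006, -0.0], 'position': [0.245, -0.492, 0.238], 'tool_rot': [179.888, -0.002, -153.485], 'contact_force': [0.032, 0.362, -0.294], 'ft_torque': [0.014, 0.028, 0.024], 'grasp_force': 0.0, 'width': 1.001} 0.008
scene [473.9, 473.9, 286.3, 210.2] [[-0.685, -0.729, -0.025, 0.331], [0.293, -0.306, 0.906, -0.226], [-0.667, 0.613, 0.423, -0.783], [0.0, 0.0, 0.0, 1.0]] ['img', 'fx', 'fy', 'cx', 'cy', 'extrinsics']
top [402.3, 402.3, 283.3, 209.5] [[0.024, -0.999, 0.04, -0.067], [0.98, 0.032, 0.195, -0.516], [-0.196, 0.034, 0.98, -0.896], [0.0, 0.0, 0.0, 1.0]] ['img', 'fx', 'fy', 'cx', 'cy', 'extrinsics']
```

View pics/top0.png

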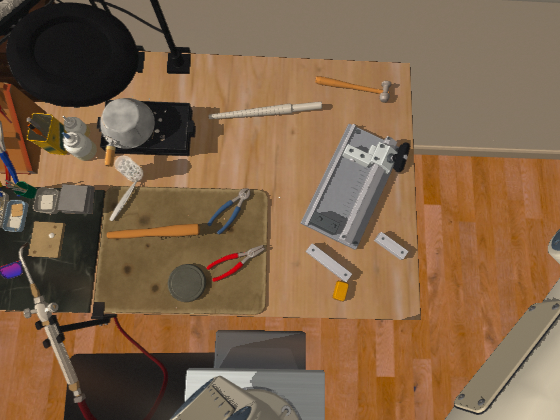

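View pics/scene0.png

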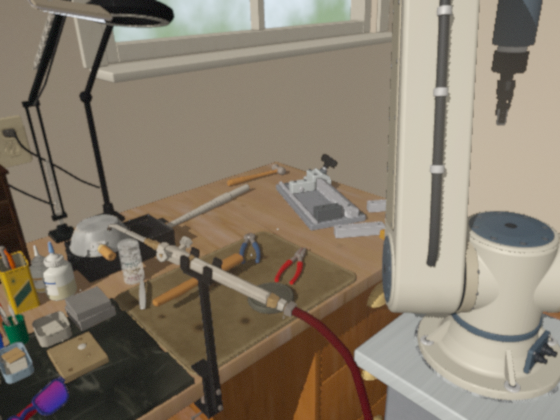

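The top view shows the jig at about (350,185), with the stop and knob near (375-400,155) and the end block at (335,225). The long bar is at (330,262), the short bar at (392,246) and the wax at (341,291). Next I'll enlarge that region.

```bash
python3 - <<'E'
import cv2
i=cv2.imread("pics/top0.png")[112:308,290:420]
i=cv2.resize(i,None,fx=4,fy=4,interpolation=cv2.INTER_CUBIC)
cv2.imwrite("pics/c1.png",i[:480]);cv2.imwrite("pics/c2.png",cv2.resize(i,(520*3//4,784*3//4)))
E
```

```text
(no output)
```

View pics/c2.png

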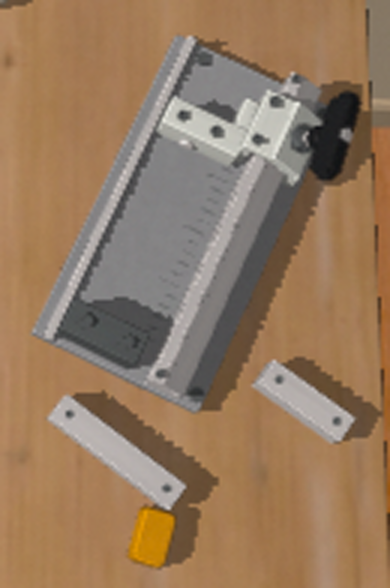

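The crop is at 3x with offset (290,112). Bed top corners are at (182,37), (37,335) and (203,410). The stop arm and saddle are at (240,130) and the knob wing runs from (350,95) to (327,178). Long bar ends are at about (58,407) and (178,497). The short bar is on the right at (305,400), and the wax touches close to the long bar at (153,537).

```bash
cat >h.py <<'E'
import numpy as np,cv2
from scipy.spatial.transform import Rotation as R
from rig import r
def ray(d,u,v,z):
    E=np.array(d["extrinsics"]);c=-E[:3,:3].T@E[:3,3]
    w=E[:3,:3].T@np.array([(u-d["cx"])/d["fx"],-(v-d["cy"])/d["fy"],-1])
    return c+w*(z-c[2])/w[2]
def proj(d,p):
    E=np.array(d["extrinsics"]);q=E[:3,:3]@p+E[:3,3]
    return np.array([d["cx"]-d["fx"]*q[0]/q[2],d["cy"]+d["fy"]*q[1]/q[2]])
def tool():
    o=r.get_obs();return np.array(o["position"]),R.from_euler("xyz",o["tool_rot"],degrees=True)
def to(p,Rt):  # move in tool axes
    P,T=tool();print("d",np.round(T.inv().apply(np.array(p)-P),4),"rv",np.round((T.inv()*Rt).as_rotvec(degrees=True),2),"now",np.round(P,4),r.get_obs()["time_s"])
E
python3 - <<'E'
from h import *
d=r.read_camera("top")
c=lambda x,y,z:ray(d,290+x/3,112+y/3,z)
for n,x,y,z in[("FL",182,37,.016),("NL",37,335,.016),("NR",203,410,.016),("knob",340,135,.095),("wa",352,95,.1),("wb",327,180,.1),("arm",170,115,.047),("armtip",190,147,.047),("La",58,408,.024),("Lb",178,497,.024),("L1",68,395,.024),("L2",187,487,.024),("Sa",262,372,.024),("Sb",347,430,.024),("wax",153,537,.019)]: print(n,np.round(c(x,y,z),4))
w=r.read_camera("wrist");E=np.array(w["extrinsics"]);P,T=tool()
C=-E[:3,:3].T@E[:3,3];print("wrist cam in tool",T.inv().apply(C-P),T.inv().apply(-E[2,:3]),w["fx"])
cv2.imwrite("pics/w0.png",w["img"][:,:,::-1])
E
```

```text
FL [ 0.7542 -0.2219  0.016 ]
NL [ 0.4916 -0.1011  0.016 ]
NR [ 0.4345 -0.2362  0.016 ]
knob [ 0.6436 -0.3286  0.095 ]
wa [ 0.6749 -0.3375  0.1   ]
wb [ 0.6052 -0.3155  0.1   ]
arm [ 0.6722 -0.2049  0.047 ]
armtip [ 0.6455 -0.2212  0.047 ]
La [ 0.4319 -0.1181  0.024 ]
Lb [ 0.3644 -0.2138  0.024 ]
L1 [ 0.4425 -0.126   0.024 ]
L2 [ 0.3724 -0.221   0.024 ]
Sa [ 0.4657 -0.2827  0.024 ]
Sb [ 0.4209 -0.3505  0.024 ]
wax [ 0.3331 -0.1947  0.019 ]
wrist cam in tool [ 0.08105031 -0.00033406 -0.13444813] [-0.31448429  0.00192493  0.94926073] 342.2082138372569
```

```bash
python3 -c "
from h import *
to([.50,-.21,.28],R.from_matrix(np.array([[-.911,.413,0],[.413,.911,0],[0,0,-1.]])))"
```

```text
d [-0.3536  0.1387 -0.0411] rv [ 5.00e-02 -3.00e-02  5.09e+01] now [ 0.2455 -0.4919  0.2388] 0.2
```

```bash
python3 -m jog '[1,-0.0505,0.0198,-0.006,0,0,0,1,-0.0505,0.0198,-0.006,0,0,0,1,-0.0505,0.0198,-0.006,0,0,0,1,-0.0505,0.0198,-0.006,0,0,0,1,-0.0505,0.0198,-0.006,0,0,0,1,-0.0505,0.0198,-0.006,0,0,0,1,-0.0505,0.0198,-0.006,0,0,0,1,0,0,0,0,0,10.2,1,0,0,0,0,0,10.2,1,0,0,0,0,0,10.2,1,0,0,0,0,0,10.2,1,0,0,0,0,0,10]'
python3 -c "
from h import *
w=r.read_camera('wrist');cv2.imwrite('pics/w1.png',w['img'][:,:,::-1]);import pickle;pickle.dump(w,open('w1.pkl','wb'))"
```

```text
time_s: 1.7
position: [0.4999, -0.2102, 0.281]
tool_rot: [-180.0, -0.0, 155.4]
contact_force: [0.0, -0.2, -0.8]
width: 1.002
grasp_force: 0.0
```

View pics/w1.png

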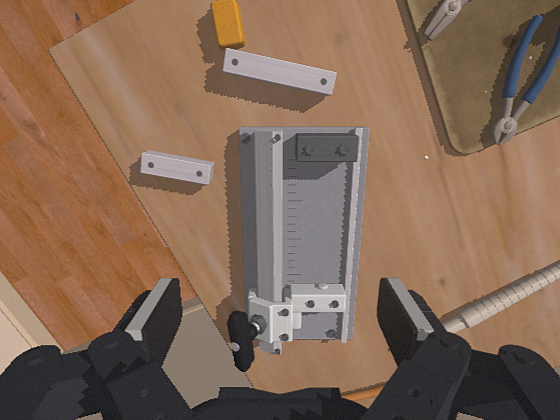

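The wrist view shows the whole job. The jig spans (238-370,127-345), with the end block at (327,148), the stop arm at (318,297) and the knob wing running from (237,315) to (243,365). The long bar runs from (228,60) to (332,85) and the short bar is at (177,167).

```bash
python3 - <<'E'
from h import *
i=cv2.imread("pics/w1.png")
a=cv2.resize(i[265:375,222:382],None,fx=5,fy=5,interpolation=cv2.INTER_CUBIC);cv2.imwrite("pics/c3.png",a)
a=cv2.resize(i[40:180,222:382],None,fx=4,fy=4,interpolation=cv2.INTER_CUBIC);cv2.imwrite("pics/c4.png",a)
E
```

```text
(no output)
```

View pics/c3.png

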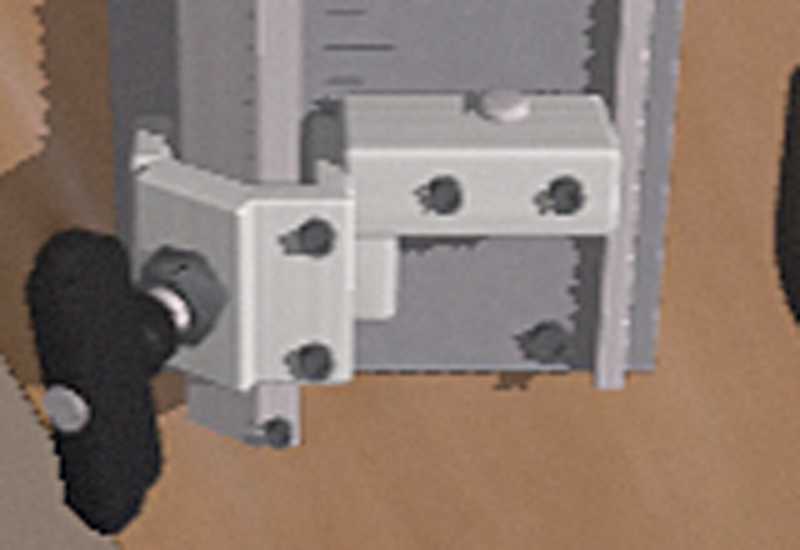

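View pics/c4.png

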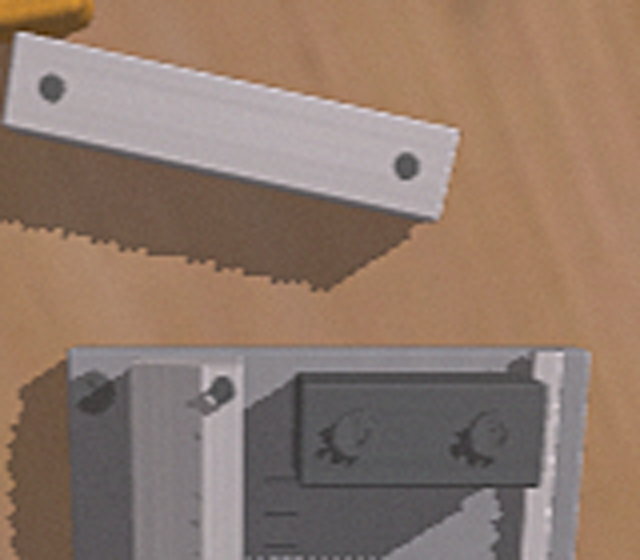

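Crop c3 (5x) shows the stop button tip at (503,89), the arm's top edges at y=150 and 235, the knob cap at (66,408), the bush nut at (182,293), and the wing ends at (75,235) and (108,530). Crop c4 (4x) shows the end block top spanning (303-545, 383-485), the bed corners at (70,350) and (590,352), and the long bar top corners at (16,33), (458,128), (438,217) and (4,124).

```bash
python3 - <<'E'
from h import *
import pickle
w=pickle.load(open("w1.pkl","rb"))
A=lambda x,y,z:ray(w,222+(x+.5)/5-.5,265+(y+.5)/5-.5,z)[:2]
B=lambda x,y,z:ray(w,222+(x+.5)/4-.5,40+(y+.5)/4-.5,z)[:2]
L=[B(16,33,.024),B(458,128,.024),B(438,217,.024),B(4,124,.024)]
c=np.mean(L,0);v=(L[1]+L[2]-L[0]-L[3])/2;print("bar",c,np.linalg.norm(v),np.degrees(np.arctan2(v[1],v[0])),np.linalg.norm(L[0]-L[3]))
b1,b2,b3,b4=B(70,350,.016),B(590,352,.016),A(655,370,.016),A(615,385,.0225)
e=[B(303,485,.05),B(540,485,.05)]
xa=b2-b1;print("xdir",np.degrees(np.arctan2(xa[1],xa[0])),np.linalg.norm(xa))
ya=b2-b3;print("ydir-90",np.degrees(np.arctan2(ya[1],ya[0]))-90,np.linalg.norm(ya))
arm=[A(345,150,.047),A(617,150,.047)];q=arm[1]-arm[0];print("arm dir",np.degrees(np.arctan2(q[1],q[0])))
q=e[1]-e[0];print("block dir",np.degrees(np.arctan2(q[1],q[0])),np.linalg.norm(q))
psi=np.radians(65.5);X=np.array([np.cos(psi),np.sin(psi)]);Y=np.array([-X[1],X[0]])
f=lambda p:(round(1e3*p@X,1),round(1e3*p@Y,1))
stop=A(503,88,.028)
for n,p in dict(b1_m80=b1,b2_p70=b2,b3_p70=b3,e0_m15=e[0],e1_51=e[1],armtop0=arm[0],armtop1=arm[1],stop_22=stop,railtopR=A(300,445,.047),cap=A(66,408,.042+.866*.067),nut=A(182,293,.042+.866*.02)).items():print(n,f(p),np.round(p,4))
print("wing",[f(A(x,y,.042+.866*.062)) for x,y in((75,235),(108,530))])
E
```

```text
bar [ 0.40044868 -0.16421252] 0.11840713136798967 54.0963359710303 0.022324934426796
xdir 65.12133253502502 0.1477679884214598
ydir-90 65.4413669621496 0.28733749807882014
arm dir 65.30280252585506
block dir 65.32993317883499 0.06351293871874837
b1_m80 (np.float64(-29.3), np.float64(-490.6)) [ 0.4343 -0.2301]
b2_p70 (np.float64(118.5), np.float64(-491.6)) [ 0.4965 -0.096 ]
b3_p70 (np.float64(118.2), np.float64(-778.9)) [ 0.7578 -0.2155]
e0_m15 (np.float64(35.6), np.float64(-523.5)) [ 0.4911 -0.1847]
e1_51 (np.float64(99.1), np.float64(-523.7)) [ 0.5176 -0.127 ]
armtop0 (np.float64(29.7), np.float64(-689.1)) [ 0.6394 -0.2587]
armtop1 (np.float64(96.7), np.float64(-689.4)) [ 0.6674 -0.1979]
stop_22 (np.float64(70.7), np.float64(-682.9)) [ 0.6507 -0.2188]
railtopR (np.float64(18.6), np.float64(-777.6)) [ 0.7153 -0.3055]
cap (np.float64(-33.9), np.float64(-721.9)) [ 0.6428 -0.3302]
nut (np.float64(-10.4), np.float64(-721.5)) [ 0.6522 -0.3087]
wing [(np.float64(-30.7), np.float64(-680.0)), (np.float64(-26.3), np.float64(-759.7))]
```

```bash
cat >>h.py <<'E'
psi=np.radians(65.4);X=np.array([np.cos(psi),np.sin(psi),0]);Y=np.array([-X[1],X[0],0]);Z=np.array([0,0,1.])
_p=np.radians(65.5);J0=np.array([.049,-.6036]) # ref jig-ish offset at bed middle, in 65.5 frame
_o=np.array([np.cos(_p),np.sin(_p)])*.049+np.array([-np.sin(_p),np.cos(_p)])*-.6036
O=np.array([*_o,0]) # jig x=0, 76 mm -y of end tip (end tip y=+.076, stop tip start y=-.0804)
J=lambda x,y,z:O+X*x+Y*y+Z*z
out=-.5*X+.866*Z; kx=.866*X+.5*Z
def knobR(th,s=1):
    y=s*(np.cos(th)*kx+np.sin(th)*Y);z=-out;x=np.cross(y,z);return R.from_matrix(np.c_[x,y,z])
E
python3 - <<'E'
from h import *
import pickle
w=pickle.load(open("w1.pkl","rb"))
n=J(-.0494,-.1184,.042)
for t in range(-35,40,10):
    t=np.radians(t);k=np.cos(t)*Y-np.sin(t)*kx
    a=proj(w,n+.067*out-.032*k);b=proj(w,n+.067*out+.032*k);c=proj(w,n+.067*out);f=lambda p:np.round((p-[222,265])*5,0)
    print(round(np.degrees(t)),f(c),f(a),f(b),"slope",(a-b)[0]/(a-b)[1])
to(n+(.058+.10)*out,knobR(0))
E
```

```text
-35 [ 63. 406.] [  4. 472.] [127. 333.] slope -0.885374968273637
-25 [ 63. 406.] [ 21. 490.] [108. 315.] slope -0.4986979865739248
-15 [ 63. 406.] [ 40. 505.] [ 88. 300.] slope -0.23626194831345654
-5 [ 63. 406.] [ 59. 517.] [ 67. 288.] slope -0.03607456126922324
5 [ 63. 406.] [ 79. 526.] [ 47. 280.] slope 0.13065246895307356
15 [ 63. 406.] [ 98. 532.] [ 27. 277.] slope 0.2799717450198231
25 [ 63. 406.] [117. 533.] [  9. 277.] slope 0.4226520465214612
35 [ 63. 406.] [135. 532.] [ -8. 281.] slope 0.5676827221693475
d [-0.1806 -0.094   0.1021] rv [-30.     0.07  -0.4 ] now [ 0.4999 -0.2102  0.281 ] 1.75
```

```bash
python3 -c "
from h import *
n=J(-.0494,-.1184,.042)
to(n+(.053+.08)*out,knobR(np.radians(11)));print(r.get_obs()['joint_pos'])"
```

```text
d [-0.1805 -0.0815  0.1237] rv [-29.92  -2.81 -11.15] now [ 0.4999 -0.2102  0.281 ] 1.75
[-6.27020464e+00  1.32946838e+01  1.04638228e+01 -8.59566961e-03
 -8.72006481e+01 -1.08734856e+02]
```

```bash
python3 -m jog '[1,-0.0451,-0.0204,0.01,0,0,0,1,-0.0451,-0.0204,0.01,0,0,0,1,-0.0451,-0.0204,0.01,0,0,0,1,-0.0452,-0.0204,0.01,0,0,0,1,0,0,0.03,-6,-0.56,-2.2,1,0,0,0,-6,-0.56,-2.2,1,0,0,0,-6,-0.56,-2.2,1,0,0,0,-6,-0.56,-2.2,1,0,0,0,-6,-0.56,-2.3,1,0,0,0,0,0,0]'
python3 -c "
from h import *
n=J(-.0494,-.1184,.042)
to(n+.053*out,knobR(np.radians(11)));print(r.get_obs()['joint_pos'])
w=r.read_camera('wrist');cv2.imwrite('pics/w2.png',w['img'][:,:,::-1]);import pickle;pickle.dump(w,open('w2.pkl','wb'))"
```

```text
time_s: 3.0
position: [0.6298, -0.361, 0.2092]
tool_rot: [150.3, 5.4, 165.5]
contact_force: [-0.3, 0.6, -0.0]
width: 1.0
grasp_force: 0.0
d [ 0.0054 -0.0255  0.1251] rv [ 0.18 -0.34  0.46] now [ 0.6298 -0.361   0.2092] 3.0
[ -33.14499731   41.58589591   49.49489467  -30.34599562 -101.48380532
  -75.13367039]
```

View pics/w2.png

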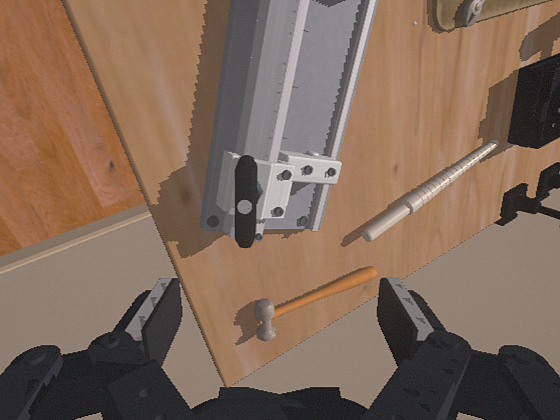

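The wing is vertical in the image, from (246,157) to (246,247), so it lines up with the jaws. The cap is at (244,206). I'll check its offset in the tool frame.

```bash
python3 - <<'E'
from h import *
import pickle
w=pickle.load(open("w2.pkl","rb"));n=J(-.0494,-.1184,.042)
print(proj(w,n+.067*out))
E=np.array(w["extrinsics"]);c=-E[:3,:3].T@E[:3,3];u,v=244,206
d=E[:3,:3].T@np.array([(u-w["cx"])/w["fx"],-(v-w["cy"])/w["fy"],-1])
P=c+d*((n+.067*out-c)@out)/(d@out)
p,T=tool();print("cap in tool",T.inv().apply(P-p), "pred",T.inv().apply(n+.067*out-p))
E
```

```text
[245.43319144 205.01055126]
cap in tool [ 0.00524598 -0.02773424  0.11134451] pred [ 0.00601836 -0.02663125  0.11135056]
```

```bash
python3 -m jog '[1,0.0048,-0.0265,0.02,0,0,0,1,0,0,0.035,0,0,0,1,0,0,0.035,0,0,0,1,0,0,0.035,0,0,0,1,0,0,0,0,0,0,0,0,0,0,0,0,0,0,0,0,0,0,0,0,0,0,0,0,0,0,0,0,0,0,0,0,0,0,0,0,0,0,0,0,0,0,0,0,0,0,0,0]' 60
python3 -c "
from h import *
n=J(-.0494,-.1184,.042)
to(n+.053*out,knobR(np.radians(11)));o=r.get_obs();print(o['ft_torque'],o['width'])"
```

```text
time_s: 4.42
position: [0.6465, -0.3252, 0.09]
tool_rot: [150.5, 5.5, 165.6]
contact_force: [-2.0, -4.7, 3.0]
width: 0.173
grasp_force: 61.6
d [ 0.0013 -0.0002  0.0022] rv [-0.03 -0.25  0.55] now [ 0.6465 -0.3252  0.09  ] 4.425
[-1.83339749  1.1640416   0.13405734] 0.17309721270516257
```

```bash
python3 -m jog '[0,0,0,0,0,0,-10,0,0,0,0,0,0,-10,0,0,0,0,0,0,-10,0,0,0,0,0,0,-10,0,0,0,0,0,0,-10,0,0,0,0,0,0,-10,0,0,0,0,0,0,-10,0,0,0,0,0,0,-10,0,0,0,0,0,0,0,0,0,0,0,0,0,0]'
python3 -c "
from h import *
n=J(-.0494,-.1184,.042)
to(n+.053*out,knobR(np.radians(91)));o=r.get_obs();print(o['ft_torque'],o['width'],o['joint_pos'])"
```

```text
time_s: 5.68
position: [0.646, -0.326, 0.0909]
tool_rot: [-179.3, 29.8, -112.8]
contact_force: [-4.3, -6.3, 4.0]
width: 0.17
grasp_force: 61.8
d [0.0001 0.0012 0.0034] rv [ 0.22 -0.16  0.59] now [ 0.646  -0.326   0.0909] 5.675
[-2.57569669  1.76142239  0.48153287] 0.17038789902227178 [-30.03812393  42.87394113  34.86465352 -29.74837404 -85.9631814
  10.28528114]
```

```bash
cat >>h.py <<'E'
def down(a):
    a=np.radians(a);y=np.array([np.cos(a),np.sin(a),0]);z=-Z;return R.from_matrix(np.c_[np.cross(y,z),y,z])
E
python3 -m jog '[1,0,0,0,0,0,0,1,0,0,0,0,0,0,1,0,0,0,0,0,0,1,0,0,0,0,0,0,1,0,0,-0.05,0,0,0,1,0,0,-0.05,0,0,0,1,0,0,0,0,0,0]'
python3 -c "
from h import *
to([.4004,-.1642,.15],down(144.1))"
```

```text
time_s: 6.55
position: [0.6273, -0.3721, 0.181]
tool_rot: [-178.8, 29.9, -112.6]
contact_force: [0.1, -0.4, -0.6]
width: 0.999
grasp_force: 0.0
d [-0.0753  0.291   0.0731] rv [ 2.32 29.88 12.69] now [ 0.6273 -0.3721  0.181 ] 6.55
```

```bash
python3 -m jog '[0.6,-0.0126,0.0485,0.0122,0,0,0,0.6,-0.0126,0.0485,0.0122,0,0,0,0.6,-0.0126,0.0485,0.0122,0,0,0,0.6,-0.0126,0.0485,0.0122,0,0,0,0.6,-0.0126,0.0485,0.0122,0,0,0,0.6,-0.0126,0.0485,0.0122,0,0,0,0.6,0,0,0,0.58,7.5,3.2,0.6,0,0,0,0.58,7.5,3.2,0.6,0,0,0,0.58,7.5,3.2,0.6,0,0,0,0.58,7.5,3.2,0.6,0,0,0,0,0,0]'
python3 -c "
from h import *
to([.4004,-.1642,.014],down(144.1))
w=r.read_camera('wrist');cv2.imwrite('pics/w3.png',w['img'][:,:,::-1]);import pickle;pickle.dump(w,open('w3.pkl','wb'))
hsv=cv2.cvtColor(w['img'],cv2.COLOR_RGB2HSV)
m=((hsv[...,1]<40)&(hsv[...,2]>120)).astype('uint8')
for c in cv2.findContours(m,0,2)[0]:
  if cv2.contourArea(c)>800: print(cv2.contourArea(c),cv2.minAreaRect(c))
print(proj(w,np.array([.4004,-.1642,.024])))
"
```

```text
time_s: 7.92
position: [0.3995, -0.1592, 0.1474]
tool_rot: [179.4, -0.1, -125.6]
contact_force: [0.2, -0.3, -0.7]
width: 0.598
grasp_force: 0.0
d [ 0.0033 -0.0051  0.1334] rv [ 0.59 -0.12  0.29] now [ 0.3995 -0.1592  0.1474] 7.925
20955.5 ((97.83235931396484, 262.950439453125), (139.79205322265625, 247.96604919433594), 70.12092590332031)
4219.0 ((272.5, 197.5), (145.0, 31.0), 90.0)
4448.0 ((96.69644927978516, 63.92464065551758), (128.27845764160156, 47.575416564941406), 79.79602813720703)
[272.61811855 203.18156347]
```

View pics/w3.png

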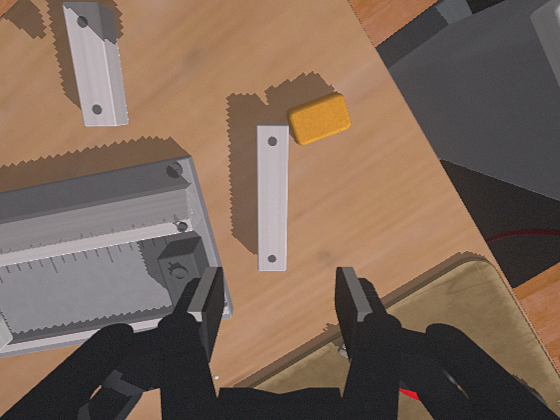

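The bar is vertical in the image and aligned with the jaws, its top face spanning (257-288,125-270). The wax at (320,118) is clear of the finger paths.

```bash
python3 -c "
from h import *
import pickle
w=pickle.load(open('w3.pkl','rb'))
a=ray(w,272.5,125,.024);b=ray(w,272.5,270,.024);print(a,b,np.linalg.norm(a-b),(a+b)/2)
m=(a+b)/2;m[2]=.014;to(m,down(144.1))"
```

```text
[ 0.36534316 -0.21260114  0.024     ] [ 0.43494429 -0.1168205   0.024     ] 0.11839868240869475 [ 0.40014373 -0.16471082  0.024     ]
d [ 0.0035 -0.0051  0.1334] rv [ 0.62 -0.02  0.24] now [ 0.3993 -0.1597  0.1474] 7.975
```

Consistent. Descend and grip.

```bash
python3 -m jog '[0.6,0.0035,-0.005,0.02,0.6,0,0.2,0.6,0,0,0.057,0,0,0,0.6,0,0,0.045,0,0,0,0.6,0,0,0.0114,0,0,0,0.6,0,0,0,0,0,0,0,0,0,0,0,0,0,0,0,0,0,0,0,0,0,0,0,0,0,0,0,0,0,0,0,0,0,0,0,0,0,0,0,0,0]' 80
python3 -c "
from h import *
to([.40014,-.16471,.014],down(144.1))"
```

```text
time_s: 9.22
position: [0.4017, -0.1668, 0.0163]
tool_rot: [-179.9, 0.0, -126.1]
contact_force: [-3.2, 2.0, 8.5]
width: 0.258
grasp_force: 79.4
d [-0.0007  0.0025  0.0023] rv [-0.15  0.01 -0.16] now [ 0.4017 -0.1668  0.0163] 9.225
```

```bash
python3 -m jog '[0,0,0,-0.03,0,0,0,0,0,0,-0.05,0,0,0,0,0,0,-0.03,0,0,0,0,0,0,0,0,0,0]'
python3 -c "
from h import *
to(J(.022,.0117,.125),down(65.4))"
```

```text
time_s: 9.72
position: [0.4026, -0.1666, 0.1267]
tool_rot: [-179.7, 0.2, -126.1]
contact_force: [0.1, -0.4, -7.0]
width: 0.259
grasp_force: 80.8
d [-0.0859 -0.1421  0.0028] rv [-0.17  0.35 78.52] now [ 0.4026 -0.1666  0.1267] 9.725
```

```bash
python3 -m jog '[0,-0.0215,-0.0355,0,0,0,0,0,-0.0215,-0.0355,0,0,0,0,0,-0.0215,-0.0355,0,0,0,0,0,-0.0214,-0.0356,0,0,0,0,0,0,0,0,0,0,9.8,0,0,0,0,0,0,9.8,0,0,0,0,0,0,9.8,0,0,0,0,0,0,9.8,0,0,0,0,0,0,9.8,0,0,0,0,0,0,9.8,0,0,0,0,0,0,9.8,0,0,0,0,0,0,9.9]'
python3 -m jog '[0,0,0,0,0,0,0]'
python3 -c "
from h import *
to(J(.022,.0117,.034),down(65.4))
w=r.read_camera('wrist');cv2.imwrite('pics/w4.png',w['img'][:,:,::-1]);import pickle;pickle.dump(w,open('w4.pkl','wb'))
for p in ((.022,.076,.028),(-.015,.08,.05),(.051,.08,.05),(.022,-.0804,.028)):print(p,proj(w,J(*p)))"
```

```text
time_s: 11.22
position: [0.5651, -0.1803, 0.1217]
tool_rot: [-179.9, -0.2, 155.1]
contact_force: [-0.4, 0.2, -5.8]
width: 0.255
grasp_force: 81.1
time_s: 11.35
position: [0.5654, -0.1805, 0.1222]
tool_rot: [-179.9, -0.2, 155.5]
contact_force: [-0.4, 0.1, -5.8]
width: 0.26
grasp_force: 81.1
d [-0.0029  0.0009  0.0882] rv [-0.09 -0.19  0.09] now [ 0.5654 -0.1805  0.1222] 11.35
(0.022, 0.076, 0.028) [280.91807173 130.90915747]
(-0.015, 0.08, 0.05) [218.2341227  126.99500848]
(0.051, 0.08, 0.05) [330.39426978 127.08458568]
(0.022, -0.0804, 0.028) [280.4428031  332.55098285]
```

View pics/w4.png

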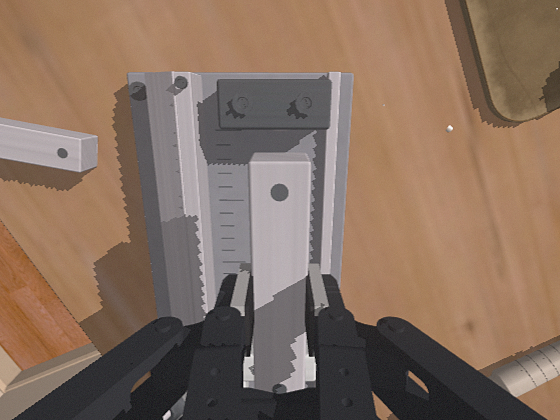

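The end block's edge at (218-330,128) matches the prediction, and the bar is centred at column 280 with its top end edge at row 163. I'll check where that bar end is.

```bash
python3 -c "
from h import *
import pickle
w=pickle.load(open('w4.pkl','rb'))
for v in (162,164):
  p=ray(w,280,v,.130)-O;print(p@X,p@Y)
p,_=tool();print((p-O)@X,(p-O)@Y)"
```

```text
0.021185617781792374 0.07295416707561327
0.021186804173397036 0.07220514114427427
0.021221497104189718 0.014056027165585796
```

```bash
python3 -m jog '[0,-0.002,0.001,0.04,0,0,0,0,0,0,0.03,0,0,0,0,0,0,0.012,0,0,0,0,0,0,0.005,0,0,0,0,0,0,0.002,0,0,0,0,0,0,0,0,0,0]'
python3 -c "
from h import *
to(J(.022,.0117,.0325),down(65.4))"
```

```text
time_s: 12.15
position: [0.5696, -0.1811, 0.0366]
tool_rot: [-180.0, 0.1, 155.4]
contact_force: [0.3, -1.6, -5.1]
width: 0.256
grasp_force: 80.9
d [ 0.0015 -0.0004  0.0041] rv [-0.03  0.15  0.05] now [ 0.5696 -0.1811  0.0366] 12.15
```

```bash
python3 -m jog '[0,0,0,0.002,0,0,0,0,0,0,0.002,0,0,0,0,0,0,0.001,0,0,0,0,0,0,0,0,0,0]'
```

```text
time_s: 12.65
position: [0.5693, -0.181, 0.0324]
tool_rot: [-179.9, 0.1, 155.5]
contact_force: [-3.4, 2.6, 5.7]
width: 0.256
grasp_force: 82.7
```

```bash
python3 -m jog '[0.38,0,0,0,0,0,0,0.38,0,0,0,0,0,0,0.38,0,0,-0.02,0,0,0,0.38,0,0,-0.04,0,0,0,1,0,0,-0.06,0,0,0,1,0,0,-0.04,0,0,0,1,0,0,0,0,0,0]'
python3 -c "
from h import *
n=J(-.0494,-.1184,.042)
to(n+(.053+.08)*out,knobR(np.radians(91)))
w=r.read_camera('wrist');cv2.imwrite('pics/w5.png',w['img'][:,:,::-1]);import pickle;pickle.dump(w,open('w5.pkl','wb'))
for p in ((.022,.076,.028),(.022,-.0804,.028),(.01,.071,.04),(.034,.071,.04),(.01,-.049,.04),(.034,-.049,.04)):print(p,proj(w,J(*p)))"
```

```text
time_s: 13.52
position: [0.5712, -0.1815, 0.1953]
tool_rot: [179.9, 0.6, 155.4]
contact_force: [0.5, 0.1, -1.0]
width: 0.983
grasp_force: 0.0
d [-0.1265 -0.1387  0.0392] rv [-23.74 -23.3  -88.55] now [ 0.5712 -0.1815  0.1953] 13.525
(0.022, 0.076, 0.028) [278.22588207 114.15842742]
(0.022, -0.0804, 0.028) [278.38407671 277.69893825]
(0.01, 0.071, 0.04) [263.55714565 121.25273099]
(0.034, 0.071, 0.04) [292.89427736 121.24246144]
(0.01, -0.049, 0.04) [265.46832886 254.33939501]
(0.034, -0.049, 0.04) [291.24250257 254.31204684]
```

View pics/w5.png

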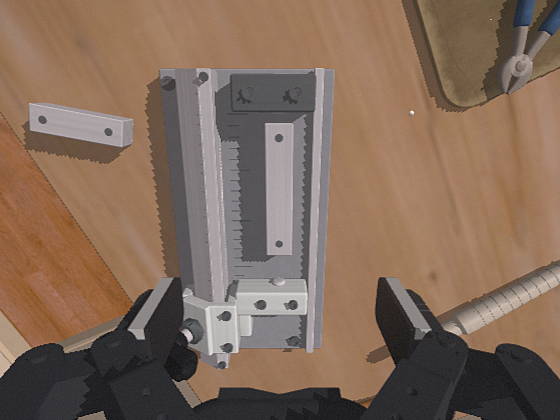

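The bar lies straight on the bed at (265-293,124-254), between the end block and the stop button at (278,279). Nothing else has moved. Now back to the knob.

```bash
python3 -m jog '[1,-0.0422,-0.0462,0,0,0,0,1,-0.0422,-0.0462,0,0,0,0,1,-0.0421,-0.0463,0,-2.37,-2.33,-8.86,1,0,0,0,-2.37,-2.33,-8.86,1,0,0,0,-2.37,-2.33,-8.86,1,0,0,0,-2.37,-2.33,-8.86,1,0,0,0,-2.37,-2.33,-8.86,1,0,0,0,-2.37,-2.33,-8.86,1,0,0,0,-2.37,-2.33,-8.86,1,0,0,0,-2.37,-2.33,-8.86,1,0,0,0,-2.37,-2.33,-8.86,1,0,0,0,-2.37,-2.33,-8.85]'
python3 -m jog '[1,0,0,0,0,0,0]'
python3 -c "
from h import *
n=J(-.0494,-.1184,.042)
to(n+.053*out,knobR(np.radians(91)));print(r.get_obs()['joint_pos'])
w=r.read_camera('wrist');cv2.imwrite('pics/w6.png',w['img'][:,:,::-1])
for k in(.067,):print(proj(w,n+k*out))
m=(w['img'].max(2)<45).astype('uint8');m[270:]=0
for c in cv2.findContours(m,0,2)[0]:
  if cv2.contourArea(c)>400: print(cv2.contourArea(c),cv2.minAreaRect(c))"
```

```text
time_s: 15.08
position: [0.6258, -0.3594, 0.1893]
tool_rot: [180.0, 30.0, -113.5]
contact_force: [0.9, -0.1, 0.1]
width: 0.998
grasp_force: 0.0
time_s: 15.2
position: [0.6258, -0.3601, 0.1878]
tool_rot: [179.7, 29.9, -114.0]
contact_force: [0.3, 0.3, -0.7]
width: 0.999
grasp_force: 0.0
d [ 0.0143 -0.0039  0.107 ] rv [ 0.57 -0.1  -0.5 ] now [ 0.6258 -0.3601  0.1878] 15.2
[-33.09491211  41.45699816  46.16206181 -29.8285775  -98.87877678
   5.53641151]
[273.6912798  200.44078015]
```

```bash
python3 -c "
from h import *
i=cv2.imread('pics/w6.png')
print(i[200:202,230:320:6].max(2))
print(i[140:265:8,274].max(1))
m=(i.max(2)<62).astype('uint8');m[262:]=0
for c in cv2.findContours(m,0,2)[0]:
  if cv2.contourArea(c)>200: print(cv2.contourArea(c),cv2.minAreaRect(c),cv2.boundingRect(c))"
```

```text
[[150 152 156 221 220 194 153 155 158 237 224 224 232 161 151]
 [149 151 143 211 211 182 157 156 159 225 213 214 228 170 151]]
[ 92  51  53  51  55  53  54 149 151  58  62  59  57  52 181 176]
1972.5 ((272.3210754394531, 194.02716064453125), (100.2398452758789, 23.820951461791992), 87.70938873291016) (260, 144, 25, 101)
```

```bash
python3 -m jog '[1,0.0143,-0.0045,0.02,0,0,0,1,0,0,0.03,0,0,0,1,0,0,0.03,0,0,0,1,0,0,0.028,0,0,0,1,0,0,0,0,0,0,0,0,0,0,0,0,0,0,0,0,0,0,0,0,0,0,0,0,0,0,0,0,0,0,0,0,0,0,0,0,0,0,0,0,0,0,0,0,0,0,0,0]' 60
python3 -c "
from h import *
n=J(-.0494,-.1184,.042)
to(n+.053*out,knobR(np.radians(91)));o=r.get_obs();print(o['ft_torque'],o['contact_force']@Y)
p,T=tool();print((p-O)@Y, T.inv().apply(Y))"
```

```text
time_s: 16.62
position: [0.6471, -0.3238, 0.0908]
tool_rot: [-179.9, 29.8, -113.7]
contact_force: [-0.8, -1.9, 3.6]
width: 0.172
grasp_force: 62.5
d [0.0021 0.0013 0.0021] rv [ 0.36 -0.17 -0.21] now [ 0.6471 -0.3238  0.0908] 16.625
[-1.35200649  0.53538611  0.08313602] -0.07760155385134788
-0.11964186799928289 [-0.01385524  0.99988445  0.00625521]
```

```bash
python3 -m jog '[0,0,0.008,0,0,0,0,0,0,0.008,0,0,0,0,0,0,0.007,0,0,0,0,0,0,0.004,0,0,0,0,0,0,0,0,0,0,0]'
cat >s.py <<'E'
from h import *
o=r.get_obs();p,T=tool();print("y",round((p-O)@Y*1e3,2),"F jig x,y,z",np.round([o['contact_force']@a for a in(X,Y,Z)],1),o['width'],round(o['grasp_force']),np.round(o['ft_torque'],2),"axial",round(T.inv().apply(o['ft_torque'])[2],3))
E
python3 s.py
```

```text
time_s: 17.25
position: [0.6216, -0.3122, 0.0906]
tool_rot: [180.0, 29.9, -113.7]
contact_force: [-1.9, -1.9, 6.4]
width: 0.174
grasp_force: 63.1
y -91.65 F jig x,y,z [-2.5  1.   6.4] 0.1740778306674532 63 [-0.78  0.47  0.18] axial -0.098
```

```bash
python3 -m jog '[0,0,0.0015,0,0,0,0,0,0,0.0015,0,0,0,0,0,0,0.0015,0,0,0,0,0,0,0.0015,0,0,0,0,0,0,0,0,0,0,0]'; python3 s.py; python3 -m jog '[0,0,0.001,0,0,0,0,0,0,0.001,0,0,0,0,0,0,0,0,0,0,0]'; python3 s.py
```

```text
time_s: 17.88
position: [0.6179, -0.3105, 0.0907]
tool_rot: [-179.8, 29.8, -113.7]
contact_force: [3.7, -3.3, 4.5]
width: 0.172
grasp_force: 62.8
y -87.57 F jig x,y,z [-1.4 -4.7  4.5] 0.17232209730711298 63 [-1.79 -1.03 -0.95] axial -0.009
time_s: 18.25
position: [0.6162, -0.3097, 0.0907]
tool_rot: [-179.8, 29.9, -113.7]
contact_force: [3.7, -3.6, 4.8]
width: 0.17
grasp_force: 62.9
y -85.73 F jig x,y,z [-1.7 -4.9  4.8] 0.1704312936897617 63 [-1.79 -1.13 -0.91] axial -0.091
```

```bash
python3 -m jog '[0,0,0.001,0,0,0,0,0,0,0.001,0,0,0,0,0,0,0,0,0,0,0]'; python3 s.py; python3 -m jog '[0,0,0.001,0,0,0,0,0,0,0.0005,0,0,0,0,0,0,0,0,0,0,0]'; python3 s.py
```

```text
time_s: 18.62
position: [0.6144, -0.3089, 0.0907]
tool_rot: [-179.8, 29.9, -113.7]
contact_force: [3.5, -2.7, 4.3]
width: 0.173
grasp_force: 62.8
y -83.7 F jig x,y,z [-1.  -4.3  4.3] 0.17305209125595794 63 [-1.8  -1.13 -0.97] axial -0.035
time_s: 19.0
position: [0.6131, -0.3083, 0.0907]
tool_rot: [-179.8, 29.9, -113.6]
contact_force: [4.7, -4.4, 4.2]
width: 0.168
grasp_force: 62.8
y -82.24 F jig x,y,z [-2.1 -6.1  4.2] 0.16806803482831612 63 [-1.77 -1.18 -0.95] axial -0.073
```

```bash
python3 -m jog '[0,0,0.001,0,0,0,0,0,0,0,0,0,0,0]'; python3 s.py
```

```text
time_s: 19.25
position: [0.6123, -0.3079, 0.0907]
tool_rot: [-179.7, 29.9, -113.7]
contact_force: [4.1, -4.0, 4.6]
width: 0.172
grasp_force: 62.7
y -81.38 F jig x,y,z [-1.9 -5.4  4.6] 0.17204689539207682 63 [-1.87 -1.35 -1.05] axial -0.086
```

```bash
for k in 1 ; do python3 -m jog '[0,0,0.001,0,0,0,0,0,0,0,0,0,0,0]' >/dev/null; python3 s.py; python3 -m jog '[0,0,0.001,0,0,0,0,0,0,0,0,0,0,0]'>/dev/null; python3 s.py; done
```

```text
y -81.09 F jig x,y,z [-2.  -6.9  2.9] 0.16560258565760522 63 [-2.2  -1.75 -1.52] axial 0.071
y -80.81 F jig x,y,z [ -0.6 -10.1   2.4] 0.17241057657416262 63 [-2.57 -2.31 -1.77] axial -0.045
```

```bash
python3 -m jog '[0,0,0,0,0,0,10,0,0,0,0,0,0,10,0,0,0,0,0,0,10,0,0,0,0,0,0,10,0,0,0,0,0,0,0]'>/dev/null; python3 s.py;  python3 -m jog '[0,0,0,0,0,0,10,0,0,0,0,0,0,10,0,0,0,0,0,0,0]'>/dev/null; python3 s.py
```

```text
y -81.99 F jig x,y,z [ -0.7 -13.8  -2.5] 0.1727385224739317 62 [-3.87 -3.35 -2.72] axial 0.039
y -82.37 F jig x,y,z [ -1.8 -15.3  -4.5] 0.169687398440092 62 [-4.68 -3.58 -3.07] axial 0.07
```

```bash
python3 -m jog '[0,0,0,0,0,0,10,0,0,0,0,0,0,10,0,0,0,0,0,0,10,0,0,0,0,0,0,0]'>/dev/null; python3 s.py;  python3 -m jog '[0,0,0,0,0,0,8,0,0,0,0,0,0,8,0,0,0,0,0,0,8,0,0,0,0,0,0,0]'; python3 s.py
```

```text
y -82.63 F jig x,y,z [ -2.1 -17.6  -7.8] 0.1742572611566897 61 [-5.89 -3.67 -3.38] axial 0.051
time_s: 21.75
position: [0.6132, -0.3099, 0.0882]
tool_rot: [152.3, -11.2, 134.8]
contact_force: [16.3, -11.5, -11.1]
width: 0.17
grasp_force: 61.0
y -83.03 F jig x,y,z [ -3.7 -19.7 -11.1] 0.17037624328437345 61 [-6.71 -4.13 -3.86] axial 0.091
```

```bash
cat >>s.py <<'E'
t=T.apply([0,1,0]);print("th",round(np.degrees(np.arctan2(t@Y,t@kx)),1),o['time_s'])
E
python3 s.py; python3 -m jog '[0,0,0,0,0,0,4,0,0,0,0,0,0,4,0,0,0,0,0,0,0]'>/dev/null; python3 s.py;  python3 -m jog '[0,0,0,0,0,0,4,0,0,0,0,0,0,4,0,0,0,0,0,0,0]'>/dev/null; python3 s.py
```

```text
y -83.03 F jig x,y,z [ -3.7 -19.7 -11.1] 0.17037624328437345 61 [-6.71 -4.13 -3.86] axial 0.091
th -23.4 21.75
y -82.36 F jig x,y,z [ -8.4 -14.8 -11.3] 0.17495065472313273 61 [-7.42 -2.47 -3.02] axial -0.026
th -31.3 22.125
y -82.89 F jig x,y,z [ -4.4 -19.  -13.5] 0.1742999047992336 64 [-7.44 -4.22 -2.62] axial -1.167
th -39.2 22.5
```

```bash
python3 -c "
from h import *
p,T=tool();print('Y',T.inv().apply(Y));o=r.get_obs();print('F tool',T.inv().apply(o['contact_force']))"
```

```text
Y [ 0.77503252 -0.63191534 -0.00275617]
F tool [-21.32818417   3.86639749   9.57559267]
```

```bash
python3 -m jog '[0,-0.002,0,0.001,0,0,0,0,-0.002,0,0.001,0,0,0,0,0,0,0,0,0,0]'>/dev/null; python3 s.py; python3 -c "
from h import *
p,T=tool();o=r.get_obs();print('F tool',T.inv().apply(o['contact_force']))"
```

```text
y -83.79 F jig x,y,z [-2.9 -7.9  1.1] 0.16952447631240752 65 [-3.51 -2.35 -0.76] axial -1.126
th -39.1 22.875
F tool [-7.35089009  3.4627625  -2.37939597]
```

```bash
python3 -m jog '[0,-0.0017,0,-0.0007,0,0,0,0,0,0,0,0,0,0]'>/dev/null; python3 s.py; python3 -m jog '[1,0,0,0,0,0,0,1,0,0,0,0,0,0,1,0,0,0,0,0,0,1,0,0,0,0,0,0,1,0,0,-0.05,0,0,0,1,0,0,-0.06,0,0,0,1,0,0,0,0,0,0]'
python3 -c "
from h import *
to(J(.022,.016,.14),down(65.4));print(r.get_obs()['joint_pos'])"
```

```text
y -84.07 F jig x,y,z [-0.6 -6.6  2.9] 0.1727780651857899 65 [-2.37 -2.01 -0.24] axial -1.185
th -39.1 23.125
time_s: 24.0
position: [0.5902, -0.3645, 0.1881]
tool_rot: [156.1, -18.1, 120.1]
contact_force: [-0.1, 0.2, -1.4]
width: 0.996
grasp_force: 0.0
d [0.15   0.0243 0.1196] rv [ 28.51  -9.99 -38.22] now [ 0.5902 -0.3645  0.1881] 24.0
[ -34.83378805   37.92355941   39.72036076  -29.35095487  -96.48765798
 -121.04974441]
```

```bash
python3 -c "
from h import *
to(J(.022,.016,.195),down(65.4))"
```

```text
d [0.167  0.0455 0.0718] rv [ 28.51  -9.99 -38.22] now [ 0.5902 -0.3645  0.1881] 24.0
```

```bash
python3 -m jog '[1,0.0418,0.0114,0.018,0,0,0,1,0.0418,0.0114,0.018,0,0,0,1,0.0418,0.0114,0.018,0,0,0,1,0.0416,0.0113,0.0178,0,0,0,1,0,0,0,5.7,-2,-7.64,1,0,0,0,5.7,-2,-7.64,1,0,0,0,5.7,-2,-7.64,1,0,0,0,5.7,-2,-7.64,1,0,0,0,5.7,-2,-7.66,1,0,0,0,0,0,0]'
python3 -c "
from h import *
w=r.read_camera('wrist');cv2.imwrite('pics/w7.png',w['img'][:,:,::-1]);import pickle;pickle.dump(w,open('w7.pkl','wb'))
for p in ((.022,.076,.028),(.022,-.044,.028),(.022,.016,.04),(.01,-.044,.04),(.01,.076,.04),(.034,.076,.04)):print(p,np.round(proj(w,J(*p)),1))
i=w['img'];c=int(proj(w,J(.022,.016,.04))[0]);print(i[100:300,c].mean(1).astype(int).tolist());v=int(proj(w,J(.022,.016,.04))[1]);print(i[v,230:330].mean(1).astype(int).tolist())
to(J(.022,.016,.033),down(65.4))"
```

```text
time_s: 25.25
position: [0.5632, -0.1736, 0.1905]
tool_rot: [179.8, -0.6, 155.7]
contact_force: [-0.6, -0.1, 0.1]
width: 0.996
grasp_force: 0.0
(0.022, 0.076, 0.028) [273.5 131.5]
(0.022, -0.044, 0.028) [273.5 260.1]
(0.022, 0.016, 0.04) [273.4 203.3]
(0.01, -0.044, 0.04) [260.4 265.8]
(0.01, 0.076, 0.04) [258.7 132.5]
(0.034, 0.076, 0.04) [288.1 132.7]
[88, 86, 87, 86, 88, 89, 88, 88, 90, 88, 89, 88, 86, 85, 87, 87, 86, 92, 84, 83, 85, 86, 86, 86, 89, 89, 88, 87, 73, 54, 86, 95, 89, 103, 106, 108, 103, 150, 146, 167, 169, 169, 175, 119, 85, 86, 85, 86, 88, 88, 82, 87, 173, 170, 168, 169, 165, 165, 168, 164, 164, 164, 168, 166, 168, 167, 167, 167, 168, 165, 166, 166, 166, 167, 166, 167, 166, 167, 168, 167, 165, 168, 167, 166, 170, 167, 167, 168, 168, 168, 169, 167, 169, 169, 167, 169, 167, 167, 166, 167, 171, 171, 167, 172, 171, 170, 168, 169, 170, 171, 169, 170, 171, 168, 167, 168, 170, 170, 168, 170, 169, 170, 171, 169, 170, 170, 171, 169, 171, 170, 169, 172, 171, 170, 171, 170, 171, 171, 170, 171, 169, 170, 169, 167, 168, 167, 170, 172, 170, 172, 133, 82, 90, 90, 90, 88, 81, 139, 171, 172, 169, 171, 168, 171, 172, 109, 147, 114, 161, 164, 163, 157, 161, 187, 207, 202, 194, 191, 187, 185, 184, 184, 186, 189, 187, 183, 185, 184, 189, 188, 186, 184, 182, 178, 180, 182, 181, 112, 104, 134]
[131, 130, 131, 135, 133, 117, 78, 86, 87, 83, 88, 86, 86, 86, 85, 89, 87, 89, 92, 87, 92, 84, 86, 86, 84, 88, 85, 87, 85, 84, 92, 142, 175, 168, 167, 168, 163, 165, 164, 168, 170, 170, 168, 172, 170, 168, 171, 171, 171, 171, 165, 163, 168, 170, 168, 166, 180, 168, 126, 126, 129, 128, 128, 132, 129, 132, 114, 82, 84, 85, 85, 87, 85, 86, 85, 79, 118, 163, 169, 166, 170, 167, 170, 174, 161, 124, 127, 131, 130, 132, 128, 131, 132, 145, 144, 122, 126, 125, 123, 123]
d [-0.0046 -0.0047  0.1576] rv [ 0.27 -0.63  0.16] now [ 0.5632 -0.1743  0.1906] 25.3
```

```bash
python3 -m jog '[0.4,-0.0046,-0.0042,0.02,0.3,-0.6,0,0.4,0,0,0.03,0,0,0,0.4,0,0,0.04,0,0,0,0.4,0,0,0.04,0,0,0,0.4,0,0,0.02,0,0,0,0.4,0,0,0.004,0,0,0,0.4,0,0,0,0,0,0]'
python3 -c "
from h import *
to(J(.0225,.016,.034),down(65.4))"
```

```text
time_s: 26.18
position: [0.5663, -0.1819, 0.0377]
tool_rot: [-180.0, 0.1, 155.4]
contact_force: [0.6, -0.9, 0.6]
width: 0.399
grasp_force: 0.0
d [0.0031 0.0022 0.0037] rv [-0.04  0.1   0.04] now [ 0.5663 -0.1819  0.0377] 26.175
```

```bash
python3 -m jog '[0.4,0,0.002,0.003,0,0,0,0.4,0,0,0,0,0,0,0,0,0,0,0,0,0,0,0,0,0,0,0,0,0,0,0,0,0,0,0,0,0,0,0,0,0,0,0,0,0,0,0,0,0]' 80; python3 s.py
```

```text
time_s: 27.05
position: [0.567, -0.1797, 0.0349]
tool_rot: [-179.9, 0.1, 155.6]
contact_force: [-1.8, -0.3, 5.7]
width: 0.259
grasp_force: 79.6
y 13.2 F jig x,y,z [-1.   1.5  5.7] 0.25913393759763026 80 [-0.    0.77  0.06] axial -0.064
th 0.2 27.05
```

Lift slowly straight up.

```bash
python3 -m jog '[0,0,0,-0.003,0,0,0,0,0,0,-0.003,0,0,0,0,0,0,-0.004,0,0,0,0,0,0,-0.006,0,0,0,0,0,0,-0.01,0,0,0,0,0,0,-0.02,0,0,0,0,0,0,-0.04,0,0,0,0,0,0,-0.02,0,0,0,0,0,0,0,0,0,0]'; python3 s.py
python3 -c "
from h import *
to([.4004,-.1642,.14],down(144.1));to([.42,-.08,.14],down(144.1));to([.42,-.08,.14],down(65.4))
w=r.read_camera('wrist');import pickle;pickle.dump(w,open('w8.pkl','wb'))"
```

```text
time_s: 28.18
position: [0.5669, -0.1792, 0.142]
tool_rot: [-180.0, 0.2, 155.5]
contact_force: [0.3, -0.6, -6.5]
width: 0.256
grasp_force: 79.3
y 13.53 F jig x,y,z [-0.4 -0.5 -6.5] 0.2560516595623981 79 [ 0.02 -0.04 -0.04] axial 0.04
th 0.2 28.175
d [ 0.1577 -0.0553  0.0015] rv [ -0.14   0.15 -78.56] now [ 0.5669 -0.1792  0.142 ] 28.175
d [0.1747 0.0294 0.0015] rv [ -0.14   0.15 -78.56] now [ 0.5669 -0.1792  0.142 ] 28.175
d [0.1747 0.0294 0.0015] rv [-0.01  0.19  0.14] now [ 0.5669 -0.1792  0.142 ] 28.175
```

```bash
python3 -c "
from h import *
to([.4135,-.146,.14],down(144.1))
import pickle
w=pickle.load(open('w8.pkl','rb'));i=w['img']
for p in ((.022,-.044,.028),(.022,-.048,.047),(.0,-.048,.047),(.0,-.068,.047)):print(p,np.round(proj(w,J(*p)),1))"
```

```text
d [ 1.524e-01 -3.330e-02  1.000e-04] rv [-4.000e-02 -1.000e-02 -7.857e+01] now [ 0.566  -0.1788  0.1401] 28.225
(0.022, -0.044, 0.028) [278.  277.5]
(0.022, -0.048, 0.047) [277.9 294.4]
(0.0, -0.048, 0.047) [249.3 294.3]
(0.0, -0.068, 0.047) [249.9 316.5]
```

```bash
python3 -m jog '[0,0.0381,-0.0083,0,0,0,0,0,0.0381,-0.0083,0,0,0,0,0,0.0381,-0.0083,0,0,0,0,0,0.0381,-0.0084,0,0,0,0,0,0,0,0,0,0,-9.8,0,0,0,0,0,0,-9.8,0,0,0,0,0,0,-9.8,0,0,0,0,0,0,-9.8,0,0,0,0,0,0,-9.8,0,0,0,0,0,0,-9.8,0,0,0,0,0,0,-9.8,0,0,0,0,0,0,-9.9]'
python3 -m jog '[0,0,0,0.03,0,0,0,0,0,0,0.04,0,0,0,0,0,0,0.03,0,0,0,0,0,0,0.012,0,0,0,0,0,0,0.004,0,0,0,0,0,0,0,0,0,0]'
python3 -c "
from h import *
to([.4135,-.146,.0187],down(144.1))"
```

```text
time_s: 29.72
position: [0.4124, -0.1462, 0.1383]
tool_rot: [179.9, -0.2, -125.7]
contact_force: [-0.5, -0.2, -6.0]
width: 0.252
grasp_force: 79.2
time_s: 30.48
position: [0.4148, -0.1467, 0.0245]
tool_rot: [-179.9, -0.0, -125.9]
contact_force: [0.3, -0.6, -6.2]
width: 0.255
grasp_force: 79.4
d [0.0002 0.0014 0.0058] rv [-0.12 -0.04 -0.05] now [ 0.4148 -0.1467  0.0245] 30.475
```

```bash
python3 -m jog '[0,0,0,0.003,0,0,0,0,0,0,0.002,0,0,0,0,0,0,0.001,0,0,0,0,0,0,0,0,0,0]'
```

```text
time_s: 30.98
position: [0.4145, -0.1467, 0.0189]
tool_rot: [-179.9, -0.0, -125.9]
contact_force: [-3.1, 2.6, 3.9]
width: 0.258
grasp_force: 80.9
```

```bash
python3 -m jog '[0.45,0,0,0,0,0,0,0.45,0,0,0,0,0,0,0.45,0,0,0,0,0,0,0.45,0,0,-0.03,0,0,0,0.45,0,0,-0.06,0,0,0,0.45,0,0,-0.06,0,0,0,0.45,0,0,-0.03,0,0,0]'
python3 -c "
from h import *
to(J(.022,.016,.2),down(65.4))"
```

```text
time_s: 31.85
position: [0.4154, -0.1467, 0.2016]
tool_rot: [-179.6, 0.1, -125.9]
contact_force: [1.2, 0.2, 0.0]
width: 0.448
grasp_force: 0.0
d [-0.0611 -0.1394  0.0026] rv [-0.24  0.33 78.65] now [ 0.4154 -0.1467  0.2016] 31.85
```

```bash
python3 -m jog '[1,-0.0203,-0.0465,0,0,0,0,1,-0.0203,-0.0465,0,0,0,0,1,-0.0205,-0.0464,0,0,0,0,1,0,0,0,0,0,9.8,1,0,0,0,0,0,9.8,1,0,0,0,0,0,9.8,1,0,0,0,0,0,9.8,1,0,0,0,0,0,9.8,1,0,0,0,0,0,9.8,1,0,0,0,0,0,9.8,1,0,0,0,0,0,10,1,0,0,0,0,0,0]'
python3 -c "
from h import *
w=r.read_camera('wrist');i=w['img'].mean(2).astype(int)
for q,y0 in (((.022,-.044,.028),0),((.0,-.048,.047),0),((.04,-.048,.047),0),((0,.08,.05),0)):
  u,v=np.round(proj(w,J(*q)),1);print(q,u,v,'from',int(v)-14,i[int(v)-14:int(v)+30,int(round(u))].tolist())
hsv=cv2.cvtColor(w['img'],cv2.COLOR_RGB2HSV)
m=((hsv[...,1]<40)&(hsv[...,2]>120)).astype('uint8');m[int(proj(w,J(0,.15,.0))[1]):]=0
for c in cv2.findContours(m,0,2)[0]:
  if cv2.contourArea(c)>500:
    q=cv2.boxPoints(cv2.minAreaRect(c));print(cv2.contourArea(c),[np.round(ray(w,*k,.024)[:2],3).tolist() for k in q])"
```

```text
time_s: 33.35
position: [0.5629, -0.1788, 0.1978]
tool_rot: [-179.9, 0.0, 155.5]
contact_force: [0.2, -0.2, -0.1]
width: 1.0
grasp_force: 0.0
(0.022, -0.044, 0.028) 279.7 252.9 from 238 [128, 129, 132, 130, 127, 132, 130, 132, 131, 129, 129, 133, 128, 132, 141, 147, 152, 145, 186, 192, 187, 176, 162, 161, 163, 159, 155, 179, 208, 204, 193, 189, 191, 187, 185, 187, 186, 187, 185, 185, 185, 189, 188, 189]
(0.0, -0.048, 0.047) 256.0 265.6 from 251 [131, 130, 122, 162, 156, 154, 160, 155, 157, 163, 161, 163, 161, 157, 175, 208, 204, 193, 186, 186, 184, 184, 188, 190, 197, 110, 107, 111, 113, 116, 113, 152, 190, 184, 179, 179, 185, 172, 101, 80, 82, 82, 108, 137]
(0.04, -0.048, 0.047) 299.2 265.6 from 251 [130, 127, 131, 162, 163, 157, 164, 159, 160, 163, 163, 163, 161, 157, 176, 207, 205, 194, 191, 187, 190, 187, 189, 193, 165, 167, 141, 141, 143, 150, 176, 192, 188, 185, 181, 180, 183, 176, 124, 133, 131, 130, 129, 131]
(0, 0.08, 0.05) 252.6 123.2 from 109 [80, 83, 88, 92, 78, 74, 68, 85, 84, 88, 85, 86, 85, 87, 67, 51, 89, 85, 86, 84, 83, 86, 86, 85, 83, 85, 85, 84, 83, 84, 80, 86, 83, 85, 85, 84, 84, 84, 86, 86, 85, 81, 79, 138]
3327.0 [[0.387, -0.204], [0.371, -0.188], [0.438, -0.093], [0.457, -0.107]]
```

```bash
python3 -c "
from rig import r
print(r.close_job())"
```

```text
the job is handed in; nothing more can be done
None
```

The job is handed in. The clamp knob is turned to its dead stop, the last camera check puts the buttons about 120 mm apart (good to roughly 1 mm), and the long bar lies flat on the bench clear of the jig. The hand-in returned no verdict.

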